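# Seal the clay tub

### The arm

A 7-joint arm with a two-finger parallel gripper is mounted at the origin on the work surface. World frame = base frame: x ahead of the robot, y to its left, z up, the work surface at z = 0. Lengths are in m, angles in rad, forces in N, time in s.
With the tool pointing down it reaches from about 0.4 to 0.875 m from the base axis. Payload 6.5 kg.
Tool frame: the origin (TCP) lies midway between the tips of the shut fingers; the grasp point (between the pads) lies 19 mm behind it; z points along the fingers, y is the direction in which the jaws open and shut (so a half turn about z gives the same grasp; the last joint's range is limited). The gripper opens to 85 mm and grips with 20 to 120 N. Pads are 22 mm wide; open, the fingers measure 114 mm over their backs; the gripper's body (76 mm by 85 mm) begins 54 mm behind the grasp point. The pads swing forward as they close: fully open they stand 13 mm farther back than shut.
Start: joints at [-0.066, 0.536, -0.004, 1.538, 0.003, 1.067, -0.071], TCP at [0.65, 0, 0.231] pointing down, gripper open.
Joint ranges: [-2.7, 2.7], [-0.37, 2.16], [-1.27, 1.26], [0.24, 2.4], [-1.31, 4.45], [0.19, 1.91], [-2.76, 2.76]. Speed limits (rad/s): [2.39, 2.39, 3.14, 3.14, 3.14, 3.14, 3.14].

### API

Orientations are given as a unit quaternion [x, y, z, w].
In Python, from cell import ctrl gives the robot as it stands.
- The arm moves only by the tool step_arm, never from a script. Its argument "commands" is a list of rows, each a list of 6 numbers: the shift along the world's x, y, z scaled (see below), then the turn, a rotation vector about the world's x, y, z scaled (see below). A call has 1 to 20 rows; each row shifts and turns the commanded pose from where the row before left it; what a row does not reach is not made up. The controller multiplies each number of a shift by 0.025 m and each number of a turn by 5 degrees. A row lasts 1/10 s, in which the tool goes at most 50 mm and 8.59 degrees, less where a joint would pass 70% of its speed; a pose out of reach is approached as far as the arm can. A call with a number of a shift or a turn outside -1 to 1 is refused whole. A call with a gripper value outside its range is refused whole. "fingers" is the opening, from 0 (shut) to 1 (fully open), set as the call begins (left out, the last holds). The fingers move at their own pace and stop on an object; "force" is the grip in N (left out, the last holds). Time passes only in rows, so rows that do not move let the fingers close. It gives the time, the measured TCP pose, the force and the opening at its end, in the units of the state.
- ctrl.observe(): the state, without advancing time (a new reading comes with each control period).
- ctrl.read_camera(name): name is "scene" or "side" or "wrist"; returns a dict with "color" (384x512x3 uint8, red, green, blue), "mtx" (3x3 intrinsics, pixels), "D" ([k1, k2, p1, p2, k3] as OpenCV has them; the pictures are not rectified), "R" (3x3) and "t" (3): a world point X has camera coordinates R X + t. Camera axes: x right, y down, z forward; pixel columns grow to the right and rows downward; lengths in m; the calibration is good to about 2 mm. A picture is of the moment at which its call begins. There is no depth.
- ctrl.close_job(): hands the job in, once; it reports no verdict.
Trained networks look in a picture, given as the dict that the camera call returned (one of the last four; its "shot" number tells which), for a name from the list of things; names that differ only in an ending like _2 or _b are one class to them, and where a whole thing is asked for, a point or a joint stands for the part that bears it (a point fixed in the world has none). Each returns a list of dicts, best first, with "confidence" (0 to 1); they miss things now and then, are a little off and sometimes report something else, mostly with a low value. They report only what shows in the picture. A call takes as long as a camera call.
- ctrl.boxes_of(picture, name): "point" ([x, y, z] in m, in the coordinates of the camera as it stood for that picture, good to about 4 mm: the middle of the surface that is visible of it).
- ctrl.place_of(picture, name): "point" ([x, y, z] in m, in the coordinates of the camera as it stood for that picture, good to about 4 mm: a listed point, or the origin of a listed thing).
The state is a dict: "time": time; "joint_positions": joint angles; "qvel": joint speeds; "joint_torque": joint torques, N m; "tcp_pos": TCP position; "tool_rot": TCP orientation; "force": force on the tool from outside, world axes, zero at the start; "wrist_torque": the same for the moment, N m; "width": opening from 0.0 (shut) to 1.0 (fully open).
Only numpy, scipy, OpenCV 4.12 (cv2) and the standard library are available. Lean on these libraries where they do the work, as an engineer would, in place of code of your own. Each camera call takes 0.05 s, during which the arm holds its last target.

### The job

The lid is only resting on the clay tub. Press it down around its edge, corner by corner, until it is fully seated and flush on the rim all the way round, leaving the vent lever on top open meanwhile so that the air can get out; then swing the vent lever a quarter turn, over the small vent hole, right to its closed stop. Do not shift the pots standing around the tub.

Things in the scene. Friction and masses are not known exactly. Their poses are not given: they have to be found in the camera images.
- tub: Fixed, heavy grey plastic tub of clay, 190 x 140 mm, 110 mm high to its rim (wall tops, 12 mm thick), upright on the bench. Grips 18 mm deep, 90 mm wide, tops 76 mm up, stick out of its two short ends. Origin: centre of its underside; x along the long side, y along the short side, z up.
- rim (a point): Centre of the tub's mouth, level with the rim, 110 mm above the tub's origin. A stiff rubber gasket stands up to 8 mm proud of the rim under each corner of the lid. Pressing a corner of the lid with about 11 N sinks the gasket there, down to the rim, and it stays where it was pressed. Pressing the lid's middle meets all four at once (about 44 N).
- lid: White rigid lid, 203 x 153 mm, plate 8 mm thick, 0.2 to 0.33 kg, loose, its 18 mm skirt already round the outside of the rim (2.5 mm play a side), but standing 5 to 8 mm proud, perhaps tilted. Origin: centre of the plate's underside, 110 mm above the tub's origin when home; axes nearly the tub's. Pressing one corner home makes the opposite corner rise some 8 mm: harmless.
- vent (a joint): Angle (rad) of the grey vent lever on the lid, about the upright axis through the lid's centre, growing anticlockwise seen from above: 0 = open, pointing along the lid's +x (long way); 1.57 = closed, at its stop, pointing along the lid's +y (short way). Starts at 0 to 0.3. Friction 0.05 N m (about 1 N at its end) holds it where it is left.
- vent_tip (a point): Point on top of the vent lever, 55 mm from its pivot and 28.5 mm above the lid's top face. The lever is a bar 14 mm wide reaching 62 mm from the pivot, with a hub of 18 mm radius; the bar spans 6.5 to 28.5 mm above the lid's top face. The point's x axis points outward along the lever.
- corner0 (a point): Pressing point on the lid's top face near its +x +y corner (lid axes), right over the gasket: 84 mm along x and 59 mm along y from the lid's centre, 17.5 mm in from both edges. Home when 118 mm above the tub's origin.
- corner1 (a point): Pressing point on the lid's top face near its -x +y corner (lid axes), right over the gasket: 84 mm along x and 59 mm along y from the lid's centre, 17.5 mm in from both edges. Home when 118 mm above the tub's origin.
- corner2 (a point): Pressing point on the lid's top face near its -x -y corner (lid axes), right over the gasket: 84 mm along x and 59 mm along y from the lid's centre, 17.5 mm in from both edges. Home when 118 mm above the tub's origin.
- corner3 (a point): Pressing point on the lid's top face near its +x -y corner (lid axes), right over the gasket: 84 mm along x and 59 mm along y from the lid's centre, 17.5 mm in from both edges. Home when 118 mm above the tub's origin.
- bowl: Unglazed bowl, 124 mm across, 60 mm high, loose bystander standing on the bench near the tub. Origin: centre of its underside.
- mug: Unglazed mug, 84 mm across with a handle on its +y side, 90 mm high, loose bystander standing on the bench near the tub. Origin: centre of its underside.
- plate: Unglazed plate, 150 mm across, 20 mm high, loose bystander standing on the bench near the tub. Origin: centre of its underside.

How it is judged:
On the way, in this order (a step that is already met when the one before it is completed fails the run):
1. all four corners of the lid are down on the rim while the vent lever is still open (under 1.1 rad) (z of each of corner0, corner1, corner2, corner3 in the frame of tub below 0.1205 m and value of joint vent below 1.1 rad), for 0.2 s.
2. the vent lever is closed (over 1.4 rad) with the lid still seated (z of each of corner0, corner1, corner2, corner3 in the frame of tub below 0.1205 m and value of joint vent above 1.4 rad), for 0.2 s.
At the end, for the whole second after the job is handed in: All four corner points of the lid are within 2.5 mm of home (less than 120.5 mm above the tub's origin), the vent lever is past 1.4 rad, and the lid is at rest (all of step 2 and linear speed of lid below 0.02 m/s and angular speed of lid below 0.1 rad/s); the robot touches nothing.
It fails at once if the bowl is shifted by more than 30 mm (distance of bowl from where it was at the start of the episode above 0.03 m).
It fails at once if the mug is shifted by more than 30 mm (distance of mug from where it was at the start of the episode above 0.03 m).
It fails at once if the plate is shifted by more than 30 mm (distance of plate from where it was at the start of the episode above 0.03 m).
It also fails if it takes over 48 s, if anything falls off the work surface, if the arm or the gripper's body presses on something with over 40 N, if the wrist force passes 120 N, or if a joint passes its speed limit or range.

## Working session

There is one attempt and no reset: what is moved stays moved. The work goes in short steps, Python scripts to look and compute and a tool call to move; the robot and the scene stay as the last step left them, time stands still between calls to the robot, and variables do not carry over. Pictures are saved under pics/ and viewed, and the job is handed in when it is done.

Besides the shell and the picture viewer there is one more tool, called after ">>>" as name(argument=value, ...), one argument or row to a line, values as JSON. step_arm: Moves the arm, as the interface text tells. Its arguments: {"type":"object","properties":{"commands":{"type":"array"},"fingers":{"type":"number"},"force":{"type":"number"}},"required":["commands"]}

```bash
ls; mkdir -p pics; cat > h.py <<'E'
import numpy as np, cv2
from cell import ctrl
def w(pic,p): return np.array(pic["R"]).T@(np.array(p)-np.array(pic["t"]))
def proj(pic,X):
    r,_=cv2.Rodrigues(np.array(pic["R"],float)); p,_=cv2.projectPoints(np.array(X,float).reshape(-1,1,3),r,np.array(pic["t"],float),np.array(pic["mtx"],float),np.array(pic["D"],float)); return p.reshape(-1,2)
E
python3 - <<'E'
from h import *
s=ctrl.observe(); print(s["time"],s["tcp_pos"],s["tool_rot"],s["force"],s["width"])
for c in ["scene","side"]:
    p=ctrl.read_camera(c); cv2.imwrite(f"pics/{c}0.png",cv2.cvtColor(p["color"],cv2.COLOR_RGB2BGR))
    for n in ["tub","lid","rim","vent_tip","corner0","corner1","corner2","corner3","bowl","mug","plate"]:
        r=ctrl.place_of(p,n)
        print(c,n,[(np.round(w(p,a["point"]),4).tolist(),round(a["confidence"],2)) for a in r[:2]])
print(ctrl.observe()["time"])
E
```

```text
pics
0.0 [ 6.49360397e-01 -7.89827078e-06  2.30407984e-01] [ 7.07080139e-01  7.07132879e-01 -6.55951023e-04 -5.81313521e-04] [ 0.11946364 -0.60588787 -0.12607056] 0.9968872608838484
scene tub [([0.5588, 0.0904, -0.0005], 0.64)]
scene lid [([0.5616, 0.0908, 0.1157], 0.86)]
scene rim []
scene vent_tip [([0.6067, 0.1187, 0.1531], 0.7)]
scene corner0 [([0.5033, 0.0068, 0.1251], 0.86), ([0.6586, 0.0658, 0.121], 0.85)]
scene corner1 [([0.5033, 0.0068, 0.1251], 0.86), ([0.6586, 0.0658, 0.121], 0.85)]
scene corner2 [([0.5033, 0.0068, 0.1251], 0.86), ([0.6586, 0.0658, 0.121], 0.85)]
scene corner3 [([0.5033, 0.0068, 0.1251], 0.86), ([0.6586, 0.0658, 0.121], 0.85)]
scene bowl [([0.594, -0.1108, -0.0039], 0.57)]
scene mug [([0.4975, 0.2917, -0.0028], 0.95)]
scene plate [([0.7712, 0.1437, -0.0008], 0.71)]
side tub [([0.5557, 0.0909, -0.0073], 0.73)]
side lid [([0.5589, 0.0941, 0.1166], 0.61)]
side rim []
side vent_tip [([0.6074, 0.1239, 0.1503], 0.56), ([0.559, 0.0912, 0.1153], 0.31)]
side corner0 [([0.4953, 0.0092, 0.1254], 0.95), ([0.6129, 0.1762, 0.1213], 0.78)]
side corner1 [([0.4953, 0.0092, 0.1254], 0.95), ([0.6129, 0.1762, 0.1213], 0.78)]
side corner2 [([0.4953, 0.0092, 0.1254], 0.95), ([0.6129, 0.1762, 0.1213], 0.78)]
side corner3 [([0.4953, 0.0092, 0.1254], 0.95), ([0.6129, 0.1762, 0.1213], 0.78)]
side bowl [([0.5935, -0.1145, -0.0001], 0.6)]
side mug [([0.4937, 0.2875, 0.001], 0.85), ([0.6156, 0.175, 0.1252], 0.41)]
side plate [([0.771, 0.1396, -0.0037], 0.76), ([0.4549, 0.1166, 0.1241], 0.31)]
1.2
```

View pics/scene0.png

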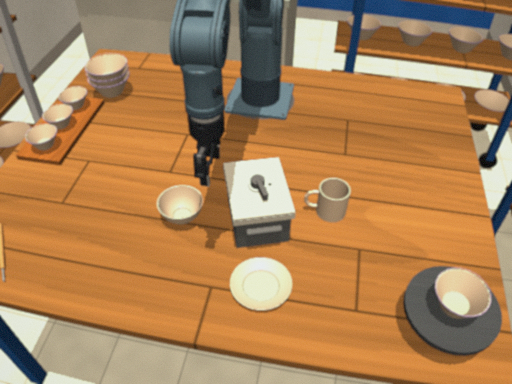

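View pics/side0.png

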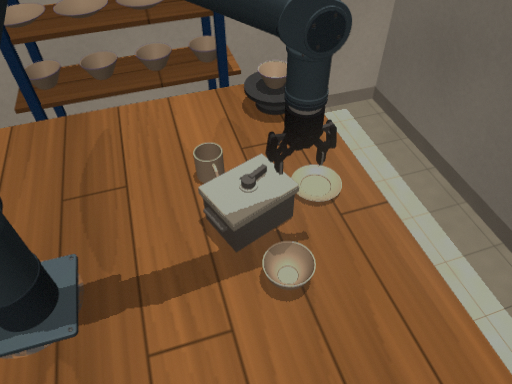

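```bash
python3 - <<'E'
from h import *
for c in ["scene","side"]:
    p=ctrl.read_camera(c)
    for n in ["corner0"]:
        r=ctrl.place_of(p,n)
        print(c,n,[(np.round(w(p,a["point"]),4).tolist(),round(a["confidence"],2)) for a in r])
    r=ctrl.place_of(p,"vent_tip");print([(np.round(w(p,a["point"]),4).tolist(),round(a["confidence"],2)) for a in r])
E
```

```text
scene corner0 [([0.6613, 0.0654, 0.1234], 0.93), ([0.5064, 0.0073, 0.1255], 0.91), ([0.4589, 0.1201, 0.1258], 0.87), ([0.6188, 0.1789, 0.1219], 0.64)]
[([0.6053, 0.1165, 0.1555], 0.8)]
side corner0 [([0.6154, 0.1799, 0.1234], 0.94), ([0.4995, 0.0056, 0.1265], 0.72), ([0.6559, 0.0625, 0.1266], 0.64), ([0.4557, 0.1178, 0.1237], 0.61)]
[([0.6045, 0.121, 0.1545], 0.64)]
```

The pictures show the lid centred near pixel (260,190) in the scene view. Its long side points about 20° left of world x, and the lever points along +x (29°), so the vent is at about 0.16 rad. Fitted geometry: centre (0.558, 0.092). Corners: c3 (0.6575, 0.066), c2 (0.500, 0.008), c1 (0.459, 0.1185), c0 (0.6165, 0.177). I'll press c3 first.

>>> step_arm(
  commands=[
    [0.1,0.88,0,0,0,0],
    [0.1,0.88,0,0,0,0],
    [0.12,0.88,-0.4,0,0,0],
    [0,0,-0.9,0,0,0],
    [0,0,-0.9,0,0,0],
    [0,0,-0.9,0,0,0],
    [0,0,-0.3,0,0,0],
    [0,0,0,0,0,0],
  ],
  fingers=0,
  force=60,
)

```text
time: 2.3
tcp_pos: [0.6572, 0.0659, 0.1453]
tool_rot: [0.707, 0.707, -0.001, -0.001]
force: [-0.3, -0.6, 0.1]
width: -0.003
```

>>> step_arm(
  commands=[
    [0,0,-0.4,0,0,0],
    [0,0,-0.3,0,0,0],
    [0,0,-0.15,0,0,0],
    [0,0,-0.1,0,0,0],
    [0,0,-0.1,0,0,0],
    [0,0,0,0,0,0],
  ],
)

```text
time: 2.9
tcp_pos: [0.6584, 0.0658, 0.1216]
tool_rot: [0.707, 0.707, 0.0, 0.0]
force: [-3.3, -1.8, 8.5]
width: -0.001
```

>>> step_arm(
  commands=[
    [0,0,-0.1,0,0,0],
    [0,0,-0.1,0,0,0],
    [0,0,0,0,0,0],
  ],
)

```text
time: 3.2
tcp_pos: [0.6588, 0.0657, 0.1189]
tool_rot: [0.707, 0.707, 0.001, 0.001]
force: [-9.4, -1.3, 25.3]
width: 0.002
```

>>> step_arm(
  commands=[
    [0,0,-0.1,0,0,0],
    [0,0,-0.1,0,0,0],
    [0,0,0,0,0,0],
  ],
)

```text
time: 3.5
tcp_pos: [0.659, 0.0657, 0.1184]
tool_rot: [0.707, 0.707, 0.001, 0.001]
force: [-21.6, -3.8, 56.1]
width: 0.001
```

Corner 3 bottomed out at 0.1184 m with the force rising sharply. Next is c2.

>>> step_arm(
  commands=[
    [0,0,0.6,0,0,0],
    [0,0,0.84,0,0,0],
    [-0.9,-0.33,0,0,0,0],
    [-0.9,-0.33,0,0,0,0],
    [-0.9,-0.33,0,0,0,0],
    [-0.9,-0.33,0,0,0,0],
    [-0.9,-0.33,0,0,0,0],
    [-0.9,-0.33,0,0,0,0],
    [-0.9,-0.33,0,0,0,0],
    [0,0,-0.3,0,0,0],
    [0,0,-0.2,0,0,0],
    [0,0,-0.15,0,0,0],
    [0,0,-0.15,0,0,0],
    [0,0,-0.15,0,0,0],
    [0,0,-0.1,0,0,0],
    [0,0,-0.1,0,0,0],
    [0,0,-0.1,0,0,0],
    [0,0,0,0,0,0],
  ],
)

```text
time: 5.3
tcp_pos: [0.5017, 0.0083, 0.1184]
tool_rot: [0.707, 0.707, 0.0, 0.0]
force: [-13.7, -1.9, 45.3]
width: 0.004
```

>>> step_arm(
  commands=[
    [0,0,0.7,0,0,0],
    [0,0,0.8,0,0,0],
    [-0.33,0.88,0,0,0,0],
    [-0.33,0.88,0,0,0,0],
    [-0.33,0.88,0,0,0,0],
    [-0.33,0.88,0,0,0,0],
    [-0.33,0.88,0,0,0,0],
    [0,0,-0.4,0,0,0],
    [0,0,-0.25,0,0,0],
    [0,0,-0.15,0,0,0],
    [0,0,-0.15,0,0,0],
    [0,0,-0.15,0,0,0],
    [0,0,-0.1,0,0,0],
    [0,0,-0.1,0,0,0],
    [0,0,-0.1,0,0,0],
    [0,0,-0.1,0,0,0],
    [0,0,0,0,0,0],
  ],
)

```text
time: 7.0
tcp_pos: [0.4595, 0.1178, 0.1181]
tool_rot: [0.707, 0.707, -0.0, 0.0]
force: [-14.8, -4.0, 47.2]
width: 0.002
```

>>> step_arm(
  commands=[
    [0,0,0.7,0,0,0],
    [0,0,0.8,0,0,0],
    [0.9,0.33,0,0,0,0],
    [0.9,0.33,0,0,0,0],
    [0.9,0.33,0,0,0,0],
    [0.9,0.33,0,0,0,0],
    [0.9,0.33,0,0,0,0],
    [0.9,0.33,0,0,0,0],
    [0.9,0.33,0,0,0,0],
    [0,0,-0.4,0,0,0],
    [0,0,-0.25,0,0,0],
    [0,0,-0.15,0,0,0],
    [0,0,-0.15,0,0,0],
    [0,0,-0.15,0,0,0],
    [0,0,-0.1,0,0,0],
    [0,0,-0.1,0,0,0],
    [0,0,-0.1,0,0,0],
    [0,0,-0.1,0,0,0],
    [0,0,0,0,0,0],
  ],
)

```text
time: 8.9
tcp_pos: [0.6165, 0.1759, 0.118]
tool_rot: [0.707, 0.707, -0.0, 0.0]
force: [-9.6, -3.7, 24.1]
width: 0.001
```

>>> step_arm(
  commands=[
    [0,0,0.7,0,0,0],
    [0,0,0.9,0,0,0],
    [0,0,0.9,0,0,0],
    [0.8,0.3,0.9,0,0,0],
    [0.8,0.3,0,0,0,0],
    [0.8,0.3,0,0,0,0],
  ],
)

```text
time: 9.5
tcp_pos: [0.6778, 0.1988, 0.2013]
tool_rot: [0.707, 0.707, 0.001, 0.001]
force: [0.3, 0.7, -0.2]
width: -0.001
```

```bash
python3 - <<'E'
from h import *
s=ctrl.observe(); print(s["time"],s["tcp_pos"],s["force"])
for c in ["scene","side"]:
    p=ctrl.read_camera(c); cv2.imwrite(f"pics/{c}1.png",cv2.cvtColor(p["color"],cv2.COLOR_RGB2BGR)[100:280,150:350].repeat(3,0).repeat(3,1))
    for n in ["lid","vent_tip","corner0"]:
        r=ctrl.place_of(p,n)
        print(c,n,[(np.round(w(p,a["point"]),4).tolist(),round(a["confidence"],2)) for a in r])
E
```

```text
9.5 [0.6778134  0.19882061 0.20126708] [ 0.32414213  0.66724693 -0.2296881 ]
scene lid [([0.5571, 0.0912, 0.1082], 0.77), ([0.5026, 0.0047, 0.1181], 0.62)]
scene vent_tip [([0.6026, 0.1176, 0.146], 0.74)]
scene corner0 [([0.4586, 0.119, 0.1217], 0.94), ([0.5016, 0.0056, 0.1173], 0.75), ([0.6172, 0.1739, 0.1148], 0.73), ([0.6597, 0.0646, 0.1183], 0.64)]
side lid [([0.5592, 0.0918, 0.1114], 0.92)]
side vent_tip [([0.6074, 0.1212, 0.1432], 0.56)]
side corner0 [([0.454, 0.1181, 0.1183], 0.97), ([0.6135, 0.1767, 0.116], 0.88), ([0.6573, 0.0642, 0.1208], 0.86), ([0.4953, 0.0093, 0.1186], 0.63)]
```

All four corners read about 0.118 m, and each press bottomed out hard. The lever is still near 30° in world, so the vent is about 0.18 rad. Next I go to the clockwise side of the lever and come down there.

>>> step_arm(
  commands=[
    [-0.42,-0.76,0,0,0,0],
    [-0.42,-0.76,0,0,0,0],
    [-0.42,-0.76,0,0,0,0],
    [-0.42,-0.76,0,0,0,0],
    [-0.42,-0.76,0,0,0,0],
    [-0.42,-0.76,0,0,0,0],
    [0,0,-0.9,0,0,0],
    [0,0,-0.9,0,0,0],
    [0,0,-0.6,0,0,0],
    [0,0,-0.4,0,0,0],
    [0,0,0,0,0,0],
  ],
)

```text
time: 11.0
tcp_pos: [0.6128, 0.0845, 0.1286]
tool_rot: [0.707, 0.707, -0.001, -0.001]
force: [-0.4, 0.6, 0.2]
width: 0.003
```

>>> step_arm(
  commands=[
    [-0.1,0.19,0.04,0,0,0],
    [-0.08,0.19,0,0,0,0],
    [-0.07,0.35,0,0,0,0],
    [-0.08,0.35,0,0,0,0],
    [-0.18,0.3,0,0,0,0],
    [-0.19,0.3,0,0,0,0],
    [-0.28,0.22,0,0,0,0],
    [-0.28,0.22,0,0,0,0],
    [0,0,0,0,0,0],
  ],
)

```text
time: 11.9
tcp_pos: [0.5808, 0.1391, 0.1307]
tool_rot: [0.706, 0.708, -0.0, -0.001]
force: [0.1, -0.9, -0.4]
width: 0.002
```

```bash
python3 - <<'E'
from h import *
s=ctrl.observe(); print(s["time"],s["tcp_pos"],s["force"])
for c in ["scene","side"]:
    p=ctrl.read_camera(c); cv2.imwrite(f"pics/{c}2.png",cv2.cvtColor(p["color"],cv2.COLOR_RGB2BGR)[100:280,150:350].repeat(3,0).repeat(3,1))
    for n in ["lid","vent_tip"]:
        r=ctrl.place_of(p,n)
        print(c,n,[(np.round(w(p,a["point"]),4).tolist(),round(a["confidence"],2)) for a in r])
E
```

```text
11.9 [0.58078127 0.13908547 0.13072872] [ 0.13374659 -0.87435046 -0.40550181]
scene lid [([0.5609, 0.0904, 0.1089], 0.57)]
scene vent_tip [([0.5565, 0.1471, 0.1439], 0.78)]
side lid [([0.5568, 0.0935, 0.1092], 0.9)]
side vent_tip [([0.5607, 0.1526, 0.1495], 0.62)]
```

View pics/scene2.png

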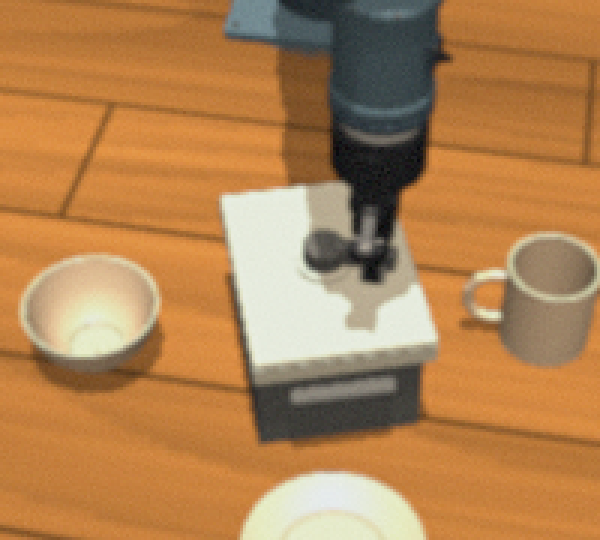

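The crop shows the finger against the lever at (375,250), with the lever pointing along world +y (about 90°), as planned. I'll carry on to the stop.

>>> step_arm(
  commands=[
    [-0.25,0.05,0,0,0,0],
    [-0.25,0.05,0,0,0,0],
    [-0.17,0.03,0,0,0,0],
    [-0.1,0,0,0,0,0],
    [0,0,0,0,0,0],
  ],
)

```text
time: 12.7
tcp_pos: [0.5627, 0.1409, 0.131]
tool_rot: [0.707, 0.707, 0.0, -0.0]
force: [1.0, -0.3, 0.2]
width: 0.001
```

>>> step_arm(
  commands=[
    [-0.1,0,0,0,0,0],
    [-0.1,0,0,0,0,0],
    [0,0,0,0,0,0],
  ],
)

```text
time: 13.0
tcp_pos: [0.5601, 0.141, 0.1314]
tool_rot: [0.707, 0.707, 0.002, 0.001]
force: [7.1, 0.3, -3.6]
width: 0.002
```

>>> step_arm(
  commands=[
    [-0.08,0,0,0,0,0],
    [0,0,0,0,0,0],
  ],
)

```text
time: 13.2
tcp_pos: [0.5596, 0.1412, 0.1317]
tool_rot: [0.707, 0.707, 0.003, 0.002]
force: [10.3, 0.4, -5.3]
width: 0.002
```

>>> step_arm(
  commands=[
    [0.4,0,0,0,0,0],
    [0.5,0,0,0,0,0],
    [0,0,0.9,0,0,0],
    [0,0,0.9,0,0,0],
    [0.5,-0.5,0.9,0,0,0],
    [0.9,-0.9,0.9,0,0,0],
    [0.9,-0.9,0,0,0,0],
    [0.9,-0.9,0,0,0,0],
    [0.9,-0.9,0,0,0,0],
    [0,-0.5,0,0,0,0],
  ],
)

```text
time: 14.2
tcp_pos: [0.6823, 0.023, 0.22]
tool_rot: [0.708, 0.706, -0.001, 0.0]
force: [0.5, -1.0, 0.1]
width: -0.002
```

```bash
python3 - <<'E'
from h import *
s=ctrl.observe(); print(s["time"],s["tcp_pos"],s["force"])
for c in ["scene","side"]:
  for k in range(2):
    p=ctrl.read_camera(c); cv2.imwrite(f"pics/{c}3.png",cv2.cvtColor(p["color"],cv2.COLOR_RGB2BGR)[100:280,150:350].repeat(3,0).repeat(3,1))
    for n in ["lid","vent_tip","corner0"]+["bowl","mug","plate"]*k:
        r=ctrl.place_of(p,n)
        print(c,n,[(np.round(w(p,a["point"]),4).tolist(),round(a["confidence"],2)) for a in r])
E
```

```text
14.2 [0.68226818 0.0229566  0.21995021] [ 0.54412534 -0.95235897  0.08146329]
scene lid [([0.555, 0.0912, 0.1068], 0.76)]
scene vent_tip [([0.5334, 0.1425, 0.1466], 0.8)]
scene corner0 [([0.4557, 0.1195, 0.119], 0.85), ([0.6541, 0.0662, 0.1182], 0.67), ([0.6163, 0.1797, 0.1143], 0.58), ([0.4961, 0.0027, 0.1208], 0.58)]
scene lid [([0.5531, 0.0933, 0.1074], 0.97)]
scene vent_tip [([0.5358, 0.1429, 0.1465], 0.52)]
scene corner0 [([0.5001, 0.0056, 0.1175], 0.88), ([0.6172, 0.1768, 0.1159], 0.86), ([0.6559, 0.0656, 0.1165], 0.78), ([0.4516, 0.1196, 0.12], 0.59), ([0.4999, 0.2911, -0.0003], 0.41)]
scene bowl [([0.7708, 0.1448, -0.0015], 0.73), ([0.596, -0.1118, -0.0004], 0.57)]
scene mug [([0.4963, 0.291, -0.0006], 0.79)]
scene plate [([0.7725, 0.1454, -0.0003], 0.64)]
side lid [([0.5536, 0.0957, 0.1083], 0.91)]
side vent_tip [([0.5348, 0.148, 0.1452], 0.59)]
side corner0 [([0.45, 0.1179, 0.1188], 0.85), ([0.6509, 0.0684, 0.1188], 0.71), ([0.493, 0.0077, 0.1169], 0.59), ([0.6092, 0.1806, 0.1174], 0.55)]
side lid [([0.5566, 0.0946, 0.1085], 0.94)]
side vent_tip [([0.5345, 0.1481, 0.148], 0.78)]
side corner0 [([0.6533, 0.0672, 0.1174], 0.97), ([0.609, 0.1797, 0.1171], 0.87), ([0.4929, 0.0111, 0.1197], 0.79), ([0.4527, 0.1183, 0.1187], 0.72)]
side bowl [([0.5944, -0.1135, 0.0023], 0.6), ([0.5379, 0.1456, 0.1491], 0.2)]
side mug [([0.4939, 0.2891, 0.0011], 0.88)]
side plate [([0.7727, 0.1388, -0.0035], 0.7)]
```

View pics/scene3.png

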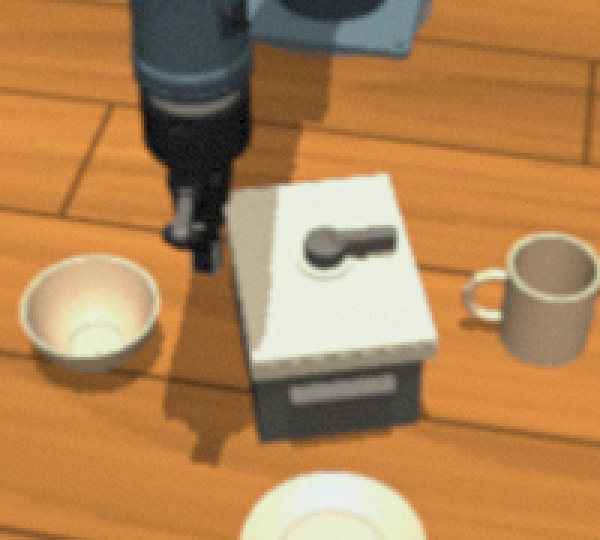

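View pics/side3.png

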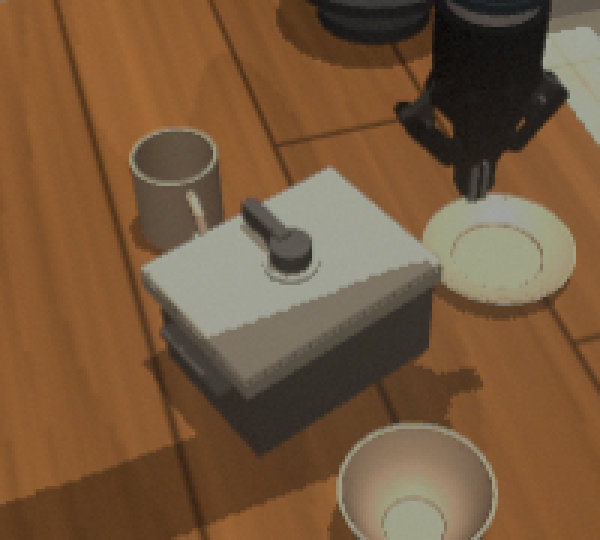

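Corner heights average 0.118 m, and the lever is at about 110° world (roughly 1.57 rad). The lid slid about 4 mm within its play, and the side push lifted the lever slightly. I'll check corner 1 by touch, coming down to 0.120 m, where there should be no contact.

>>> step_arm(
  commands=[
    [-0.91,0.38,0,0,0,0],
    [-0.91,0.38,0,0,0,0],
    [-0.91,0.38,0,0,0,0],
    [-0.91,0.38,0,0,0,0],
    [-0.91,0.38,0,0,0,0],
    [-0.91,0.38,0,0,0,0],
    [-0.91,0.38,0,0,0,0],
    [-0.91,0.38,0,0,0,0],
    [-0.91,0.38,0,0,0,0],
    [-0.91,0.38,0,0,0,0],
    [0,0,-0.9,0,0,0],
    [0,0,-0.9,0,0,0],
    [0,0,-0.9,0,0,0],
    [0,0,-0.7,0,0,0],
    [0,0,-0.3,0,0,0],
    [0,0,-0.2,0,0,0],
    [0,0,0,0,0,0],
    [0,0,0,0,0,0],
  ],
)

```text
time: 17.1
tcp_pos: [0.4541, 0.1209, 0.1239]
tool_rot: [0.707, 0.707, 0.001, 0.0]
force: [0.5, 0.1, 0.7]
width: -0.004
```

>>> step_arm(
  commands=[
    [0,0,-0.08,0,0,0],
    [0,0,-0.08,0,0,0],
    [0,0,0,0,0,0],
    [0,0,0,0,0,0],
  ],
)

```text
time: 17.5
tcp_pos: [0.4535, 0.1207, 0.1193]
tool_rot: [0.707, 0.707, 0.0, 0.0]
force: [1.4, -0.2, -0.1]
width: -0.003
```

>>> step_arm(
  commands=[
    [0,0,-0.1,0,0,0],
    [0,0,-0.1,0,0,0],
    [0,0,0,0,0,0],
  ],
)

```text
time: 17.8
tcp_pos: [0.454, 0.1209, 0.1178]
tool_rot: [0.707, 0.707, 0.0, 0.0]
force: [-14.3, -4.0, 49.1]
width: 0.001
```

There was no contact at 0.1193 and it was solid at 0.1178, so corner 1 is home. Retreating for a last look.

>>> step_arm(
  commands=[
    [0,0,0.5,0,0,0],
    [0,0,0.9,0,0,0],
    [0,0,0.9,0,0,0],
    [0,0,0.9,0,0,0],
    [0,0,0.9,0,0,0],
    [0,0,0,0,0,0],
    [0,0,0,0,0,0],
  ],
)

```text
time: 18.5
tcp_pos: [0.4535, 0.1208, 0.2168]
tool_rot: [0.707, 0.707, 0.0, 0.0]
force: [0.2, -0.2, -0.9]
width: 0.001
```

```bash
python3 - <<'E'
from h import *
for c in ["scene","side"]:
  for k in range(2):
    p=ctrl.read_camera(c); cv2.imwrite(f"pics/{c}4.png",cv2.cvtColor(p["color"],cv2.COLOR_RGB2BGR)[100:280,150:350].repeat(3,0).repeat(3,1))
    for n in ["vent_tip","corner0"]:
        r=ctrl.place_of(p,n)
        print(c,n,[(np.round(w(p,a["point"]),4).tolist(),round(a["confidence"],2)) for a in r])
s=ctrl.observe(); print(s["time"],s["tcp_pos"],s["force"])
E
```

```text
scene vent_tip [([0.7707, 0.1447, -0.0013], 0.73), ([0.5342, 0.1432, 0.1469], 0.71)]
scene corner0 [([0.6143, 0.1785, 0.1167], 0.96), ([0.455, 0.1215, 0.122], 0.85), ([0.5001, 0.0087, 0.1174], 0.84), ([0.6523, 0.0668, 0.1144], 0.72)]
scene vent_tip [([0.5331, 0.142, 0.1443], 0.76), ([0.7711, 0.1429, -0.0015], 0.41)]
scene corner0 [([0.4546, 0.1187, 0.1192], 0.83), ([0.6569, 0.0651, 0.1169], 0.75), ([0.6168, 0.1763, 0.1151], 0.71), ([0.4954, 0.0065, 0.1178], 0.65)]
side vent_tip [([0.5377, 0.1489, 0.1467], 0.66), ([0.5581, 0.0933, -0.0037], 0.25)]
side corner0 [([0.4966, 0.0087, 0.1179], 0.95), ([0.4526, 0.1167, 0.1167], 0.88), ([0.655, 0.0697, 0.1201], 0.75), ([0.6115, 0.179, 0.1208], 0.59)]
side vent_tip [([0.5374, 0.1482, 0.1466], 0.7)]
side corner0 [([0.4949, 0.0084, 0.1169], 0.93), ([0.6554, 0.0683, 0.1209], 0.81), ([0.4526, 0.1183, 0.1155], 0.61), ([0.6098, 0.1775, 0.1176], 0.57)]
19.1 [0.45348127 0.12074121 0.21671805] [-0.05527415  0.29726909 -0.34690666]
```

View pics/side4.png

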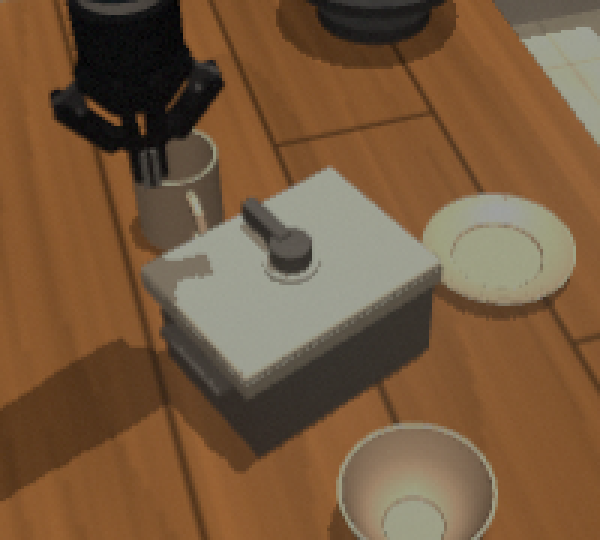

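The lid lies flat, the lever at about (270,235) points across the short way, and the robot is clear of everything. Handing in.

```bash
python3 -c "
from cell import ctrl
print(ctrl.close_job())"
```

```text
the job is handed in; nothing more can be done
None
```

I pressed the lid down corner by corner (c3, c2, c1, c0) with the vent open. Then I swung the lever anticlockwise with the shut fingers to its closed stop and handed the job in at about 19 s of the 48 s allowed. No verdict is reported.

- **Lid:** each press bottomed out at about 118 mm with 24–56 N. After closing the lever I checked corner 1 again by touch: no contact at 119.3 mm, solid at 117.8 mm. In the last pictures the four corners average 117.5–118.4 mm, though single camera readings scatter from 114 to 122 mm. Corners 0, 2 and 3 were not touched again after the lever was closed.
- **Vent:** it stood at about 0.18 rad while I pressed, and at about 1.56–1.57 rad by camera at the end. The push met the stop at about 10 N.
- **Side effect:** that last push slid the lid about 4 mm sideways by the camera. This is more than the 2.5 mm play on a side, so the lid may have started off-centre, or it may be camera error.
- **Pots:** the bowl, mug and plate showed no displacement beyond camera noise. At the end the robot was clear of everything.

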